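Change the drums of a clockwork pollen sampler and wind it

TASK

The clockwork pollen sampler on the bench needs its drums changed: stand every spent drum (amber tape) upright in the blue tray, and mount every fresh drum (white tape) upright on a spindle of its own, pushed fully down so that it sits on the sampler's top. Once all the drums are in place, wind the brass key clockwise, a part turn at a time, until the pointer stands in the green part of the dial. Leave the beaker, the well plate and the jar where they stand.

Things in the scene. Friction and masses are not known exactly. Their poses are not given: they have to be found in the camera images.
- sampler: pollen sampler, fixed: cream box 170 mm (x) by 420 mm (y), top 45 mm above the bench. On it, along its own y: spindles 0, 1, 2 at y = -155, -60, 35 mm (x = -15 mm), each with a fixed grey intake block at x = 50 mm (12 by 30 mm, 34 mm high, clear of a mounted drum); dial and key at y = 145 mm, x = -5 mm. Origin: centre of its underside
- spindle0 (a point): foot of a steel spindle, on the sampler's top, where the underside of a mounted drum comes to rest; the spindle is 12 mm thick, rises 50 mm from here and is pointed over its last 12 mm. Spindles are 95 mm apart; z up
- spindle1 (a point): foot of a steel spindle, on the sampler's top, where the underside of a mounted drum comes to rest; the spindle is 12 mm thick, rises 50 mm from here and is pointed over its last 12 mm. Spindles are 95 mm apart; z up
- spindle2 (a point): foot of a steel spindle, on the sampler's top, where the underside of a mounted drum comes to rest; the spindle is 12 mm thick, rises 50 mm from here and is pointed over its last 12 mm. Spindles are 95 mm apart; z up
- key (a joint): winding angle, 0 (run down) to 9.5 rad (stop), starts at 0 to 1; grows clockwise seen from above. The spring stiffens as it winds (0.12 to 0.18 N m); the key stays where it is let go. A black pointer under the key, geared to it, turns clockwise by half the key's angle over a dial: red up to key angle 4.4, yellow up to 8.2, then green
- key_grip (a point): centre of the brass key's flat bow, on the upright turning axis, 91 mm above the bench. The bow is an upright plate 56 mm wide (along this point's x), 9 mm thick (along y) and 32 mm high, its top 16 mm above this point; under it is a 12 mm stem. Grip it across its thickness from above
- fresh0: grey drum (flanged spool, about 140 g): barrel 70 mm across and 40 mm high with white tape (a ring of that colour on its top too); above it a neck to grip, 32 mm across, 28 mm high (68 mm in all); 18 mm bore right through. Origin: centre of its underside; z up along the bore. Leaning on its rim by under 45 deg it falls back upright. Fresh; starts standing on the bench. May be absent.
- fresh1: grey drum (flanged spool, about 140 g): barrel 70 mm across and 40 mm high with white tape (a ring of that colour on its top too); above it a neck to grip, 32 mm across, 28 mm high (68 mm in all); 18 mm bore right through. Origin: centre of its underside; z up along the bore. Leaning on its rim by under 45 deg it falls back upright. Fresh; starts standing on the bench. May be absent.
- fresh2: grey drum (flanged spool, about 140 g): barrel 70 mm across and 40 mm high with white tape (a ring of that colour on its top too); above it a neck to grip, 32 mm across, 28 mm high (68 mm in all); 18 mm bore right through. Origin: centre of its underside; z up along the bore. Leaning on its rim by under 45 deg it falls back upright. Fresh; starts standing on the bench. May be absent.
- spent0: grey drum (flanged spool, about 140 g): barrel 70 mm across and 40 mm high with amber tape (a ring of that colour on its top too); above it a neck to grip, 32 mm across, 28 mm high (68 mm in all); 18 mm bore right through. Origin: centre of its underside; z up along the bore. Leaning on its rim by under 45 deg it falls back upright. Spent; starts mounted on one of the spindles. May be absent.
- spent1: grey drum (flanged spool, about 140 g): barrel 70 mm across and 40 mm high with amber tape (a ring of that colour on its top too); above it a neck to grip, 32 mm across, 28 mm high (68 mm in all); 18 mm bore right through. Origin: centre of its underside; z up along the bore. Leaning on its rim by under 45 deg it falls back upright. Spent; starts mounted on one of the spindles. May be absent.
- spent2: grey drum (flanged spool, about 140 g): barrel 70 mm across and 40 mm high with amber tape (a ring of that colour on its top too); above it a neck to grip, 32 mm across, 28 mm high (68 mm in all); 18 mm bore right through. Origin: centre of its underside; z up along the bore. Leaning on its rim by under 45 deg it falls back upright. Spent; starts mounted on one of the spindles. May be absent.
- tray: open blue plastic tray for the spent drums, fixed to the bench: 210 mm (x) by 105 mm (y) outside, 22 mm high, walls and floor 4 mm thick, so two drums stand side by side along its x. Origin: centre of its underside, on the bench
- beaker: glass beaker, 64 mm across, 70 mm high, a bystander. Origin: centre of its underside
- wellplate: clear multi-well plate 85 by 127 by 18 mm, a bystander. Origin: centre of its underside
- jar: lidded jar, 54 mm across, 70 mm high, a bystander. Origin: centre of its underside
There are look-alikes about, which are no part of the job. Leave any pink or turquoise look-alike of the fresh1 alone.

How it is judged:
By the outcome, as a careful person would: the job done as asked, in the order asked, and still so for the second after the job is handed in, with the robot touching nothing.
Of spent0, spent1, spent2 only 1 to 2 are there at a start; the rules pass over those that are not, and their reading is None.
Of fresh0, fresh1, fresh2 only 2 to 3 are there at a start; the rules pass over those that are not, and their reading is None.
At some moment in a run one of fresh0, fresh1, fresh2 may be knocked a few centimetres aside while the robot is not near it.
Once in a run the grip may slacken for a moment while it holds something.
It also fails if it takes over 210 s, if anything falls off the work surface, if the arm or the gripper's body presses on something with over 40 N, if the wrist force passes 120 N, or if a joint passes its speed limit or range.

ROBOT

A 6-joint arm with a two-finger parallel gripper is mounted at the origin on the work surface. World frame = base frame: x ahead of the robot, y to its left, z up, the work surface at z = 0. Lengths are in m, angles in degrees, forces in N, time in s.
With the tool pointing down it reaches from about 0.25 to 0.725 m from the base axis. Payload 4 kg.
Tool frame: the origin (TCP) lies between the finger pads; the fingertips stand 8 mm ahead of it and the grasp point (between the pads) lies 11 mm behind it; z points along the fingers, y is the line along which they close (so a half turn about z gives the same grasp; the last joint's range is limited). The gripper opens to 85 mm and grips with 20 to 120 N. Pads are 22 mm wide; open, the fingers measure 114 mm over their backs; the gripper's body (76 mm by 85 mm) begins 54 mm behind the grasp point. The pads swing forward as they close: fully open they stand 13 mm farther back than shut.
Start: joints at [68.755, 13.785, 0.286, 76.501, 0, 90], TCP at [0.181, 0.466, 0.239] pointing down, gripper open.
Joint ranges: [-155.79, 155.79], [-60.16, 107.12], [-62.33, 73.08], [-114, 123.19], [-81.49, 82.49], [-180, 180]. Speed limits (degrees/s): [159.86, 159.86, 180, 180, 180, 180].

INTERFACE

Orientations are given as a 3x3 rotation matrix whose columns are the frame's x, y, z axes.
In Python, from workcell import ctrl, command_gripper, kin, get_state, vision, hand_in gives the robot as it stands. The module is installed in compiled form; this text tells all that it offers. Calls block until the motion is done:
- ctrl.goto(position, orientation): joint-space move of the TCP to a pose.
- ctrl.servo_line(position, rate=0.15, ori=None, until_force=None): straight line of the TCP; ori=None keeps the orientation; rate is the mean speed in m/s. With until_force (N) it stops when the force on the tool has changed by that much, and returns True; else False.
- ctrl.move_j(angles): joint-space move.
- command_gripper(opening, grip_force=None): finger opening in m; grip_force is the grip in N (None keeps the last); returns when the fingers have stopped.
- ctrl.wait(seconds).
- kin.ik(position, orientation): joint angles nearest the present ones, or None.
- get_state(): the state.
- vision.read_camera(name): name is "side" or "top" or "wrist"; returns a dict with "color" (384x512x3 uint8, blue, green, red), "depth" (384x512 float32, m along the optical axis (not along the pixel's ray), 0 where there is no reading), "mtx" (3x3 intrinsics, pixels), "position" and "rotation" of the camera in the world. Camera axes: x right, y up, looking along -z (the intrinsics and any distortion apply to the point x, -y, -z); pixel columns grow to the right and rows downward; lengths in m; the calibration is good to about 2 mm. A picture is of the moment at which its call begins.
A pose or a line that the arm cannot do raises ctrl.IKError and nothing moves.
- hand_in(): hands the job in; it is judged then, once.
The state is a dict: "time_s": time; "qpos": joint angles; "joint_velocities": joint speeds; "joint_efforts": joint torques, N m; "tcp_pos": TCP position; "orientation": TCP orientation; "wrist_force": force on the tool from outside, world axes, zero at the start; "moment": the same for the moment, N m; "opening": finger opening in m; "grip_force": force on a finger pad.
Only numpy, scipy, OpenCV 4.12 (cv2) and the standard library are available. Lean on these libraries where they do the work, as an engineer would, in place of code of your own. Each camera call takes 0.05 s, during which the arm holds its last target. There are 200 camera calls.

## Working session

There is one attempt and no reset: what is moved stays moved. The work goes in short steps, each a Python script; the robot and the scene stay as the last script left them, time stands still between calls to the robot, and variables do not carry over. Pictures are saved under pics/ and viewed, at most 14 in all, crops included, and the job is handed in when it is done.

```bash
mkdir -p pics; ls
python3 - <<'E'
from workcell import *
import cv2,numpy as np
for n in("top","side"):
    c=vision.read_camera(n); cv2.imwrite(f"pics/{n}0.png",c["color"]); np.savez(f"/tmp/{n}.npz",**c)
    print(n,c["mtx"].tolist(),np.round(c["position"],3),np.round(c["rotation"],3).tolist(),c.keys())
E
```

```text
pics
top [[435.42374850620405, 0.0, 258.8859436251662], [0.0, 435.42374850620405, 197.51660007089265], [0.0, 0.0, 1.0]] [0.279 0.02  1.404] [[0.023, 0.983, -0.182], [-1.0, 0.024, -0.001], [0.003, 0.182, 0.983]] dict_keys(['color', 'depth', 'mtx', 'position', 'rotation'])
side [[355.21081737406064, 0.0, 253.07408295176796], [0.0, 355.21081737406064, 190.1920244178676], [0.0, 0.0, 1.0]] [-0.14  -0.646  0.749] [[0.684, 0.438, -0.583], [-0.729, 0.388, -0.564], [-0.021, 0.811, 0.585]] dict_keys(['color', 'depth', 'mtx', 'position', 'rotation'])
```

View pics/top0.png

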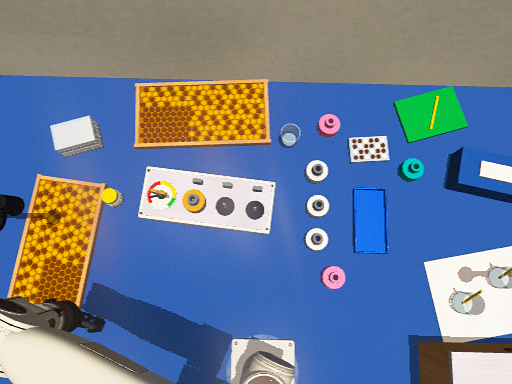

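View pics/side0.png

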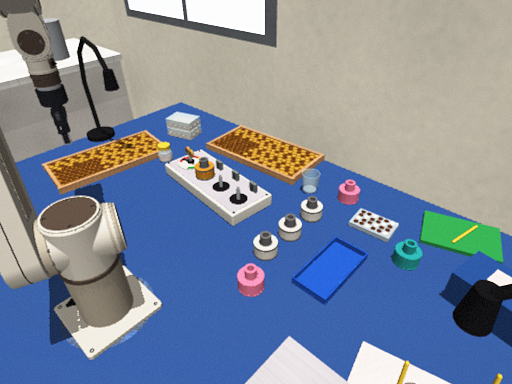

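The top view shows the spent amber drum on spindle 2 at (194,201). Spindles 1 and 0 are empty at (225,206) and (255,210), and the key is at (160,195). Three fresh drums stand at (316,171), (318,206) and (316,239), and the tray is at (370,220). The look-alikes are pink at (329,124) and (333,277) and turquoise at (413,169). The side view agrees, with no second spent drum.

```bash
cat > h.py <<'E'
import numpy as np,cv2
def cloud(c):
    K=c["mtx"];d=c["depth"];v,u=np.indices(d.shape)
    p=np.stack([(u-K[0,2])/K[0,0]*d,-(v-K[1,2])/K[1,1]*d,-d],-1)
    P=p@np.array(c["rotation"]).T+c["position"]; P[d==0]=np.nan; return P
def ray(c,px,z):
    K=c["mtx"];px=np.atleast_2d(px).astype(float)
    r=np.c_[(px[:,0]-K[0,2])/K[0,0],-(px[:,1]-K[1,2])/K[1,1],-np.ones(len(px))]@np.array(c["rotation"]).T
    return c["position"]+r*((z-c["position"][2])/r[:,2])[:,None]
def blobs(m,lo=20,hi=1e9):
    n,l,s,ce=cv2.connectedComponentsWithStats(m.astype(np.uint8))
    return [(l==i,s[i],ce[i]) for i in range(1,n) if lo<=s[i,4]<=hi]
E
cat > look.py <<'E'
import sys
from h import *
def load(n): return dict(np.load(f"/tmp/{n}.npz"))
def drums(c,mask_white,show=True,zb=0.0):
    # drums on the bench/at base height zb: white tape seen, circle of barrel top by rays at zb+.04, neck from depth
    P=cloud(c)
    out=[]
    for m,s,ce in blobs((P[...,2]>zb+.02)&(P[...,2]<zb+.08)&~np.isnan(P[...,2]),80):
        pts=P[m]; neck=P[m&(P[...,2]>zb+.06)]; top=m&(abs(P[...,2]-zb-.04)<.004)
        if top.sum()<60: continue
        (x,y),r=cv2.minEnclosingCircle(P[top][:,:2].astype(np.float32))
        col=np.median(c["color"][top],0); med=neck.mean(0) if len(neck) else None
        out.append((ce.round(),(round(x,4),round(y,4)),round(r,4),col,med,np.nanmax(pts[:,2])))
    return out
if __name__=="__main__":
    for n in("top","side"):
        c=load(n)
        for o in drums(c,None): print(n,*o)
        P=cloud(c);hsv=cv2.cvtColor(c["color"],cv2.COLOR_BGR2HSV)
        # sampler top
        for m,s,ce in blobs(abs(P[...,2]-.045)<.004,1500):
            (x,y),wh,a=cv2.minAreaRect(P[m][:,:2].astype(np.float32)); print(n,"plate",ce,x,y,wh,a,np.median(P[m][:,2]))
        # tray rim
        for m,s,ce in blobs(abs(P[...,2]-.022)<.004,60):
            (x,y),wh,a=cv2.minAreaRect(P[m][:,:2].astype(np.float32)); print(n,"rim",ce,x,y,wh,a)
        # tall points on sampler
        for m,s,ce in blobs((P[...,2]>.055)&(P[...,2]<.125),6,3000):
            print(n,"tall",ce.round(),P[m].mean(0).round(4),P[m].max(0).round(3),s[4])
E
python3 look.py
```

```text
top [328. 124.] (0.7841, -0.2021) 0.0355 [199.  156.5 252. ] [ 0.78418982 -0.2017437   0.06661952] 0.073308717557927
top [469. 181.] (0.6237, -0.6989) 0.115 [57. 30. 12.] [ 0.60076235 -0.64558205  0.070043  ] 0.0798673860242114
top [411. 169.] (0.6401, -0.4714) 0.0354 [195. 205.   0.] [ 0.63882696 -0.47088585  0.06722638] 0.07576894012472501
top [316. 171.] (0.6254, -0.1618) 0.0351 [237. 247. 251.] [ 0.62514905 -0.16192603  0.06723956] 0.07415308406996601
top [208. 200.] (0.5267, 0.1861) 0.2222 [231. 231. 240.] [0.54932409 0.1411666  0.07356124] 0.07999893623445464
top [317. 206.] (0.5112, -0.1645) 0.0352 [239. 247. 251.] [ 0.51111823 -0.16521133  0.06738614] 0.0727845752358176
top [316. 239.] (0.4048, -0.1612) 0.0351 [240. 248. 250.] [ 0.40439237 -0.16059014  0.06764809] 0.07385990073946891
top [333. 277.] (0.2881, -0.2133) 0.0349 [209. 167. 251.] [ 0.28806588 -0.21337687  0.06781894] 0.07629783128314216
top [444. 355.] (0.0431, -0.6139) 0.1461 [31. 55. 80.] [ 0.06857132 -0.53801452  0.07014449] 0.07997704382489701
top plate [208.48438767 199.82785888] 0.521804928779602 0.1875138282
[... 5866 characters left out ...]
.0735] [0.497 0.036 0.095] 37
side tall [313. 201.] [ 0.6247 -0.1657  0.0644] [ 0.641 -0.149  0.071] 82
side tall [291. 218.] [ 0.5104 -0.1683  0.0648] [ 0.529 -0.152  0.07 ] 91
side tall [266. 237.] [ 0.4039 -0.1643  0.0644] [ 0.421 -0.148  0.072] 115
side tall [410. 245.] [ 0.6385 -0.4742  0.0646] [ 0.657 -0.458  0.071] 130
side tall [480. 273.] [ 0.6306 -0.6393  0.0886] [ 0.703 -0.592  0.102] 1478
side tall [251. 270.] [ 0.2876 -0.2172  0.0652] [ 0.306 -0.2    0.071] 131
side tall [103. 299.] [-0.013  -0.0472  0.0911] [0.058 0.004 0.125] 1254
side tall [506. 311.] [ 0.5652 -0.7136  0.0776] [ 0.594 -0.701  0.093] 249
side tall [400. 380.] [ 0.2479 -0.6136  0.1176] [ 0.251 -0.609  0.125] 35
```

```bash
cat >> h.py <<'E'
from workcell import ctrl,command_gripper,kin,get_state,vision,hand_in
C=np.array([.5224,.1858]);YAW=np.radians(-5.95)
X=np.array([np.cos(YAW),np.sin(YAW)]);Y=np.array([-X[1],X[0]])
def S(x,y): return C+x*X+y*Y
def R(a=YAW):   # tool down, closing axis at yaw a+90deg
    y=np.array([-np.sin(a),np.cos(a),0]);z=np.array([0,0,-1.]);return np.c_[np.cross(y,z),y,z]
def go(xy,z,a=YAW): ctrl.goto([xy[0],xy[1],z],R(a))
def line(xy,z,**k): return ctrl.servo_line([xy[0],xy[1],z],**k)
def st():
    s=get_state();print("t %.1f"%s["time_s"],np.round(s["tcp_pos"],4),"open %.4f grip %.1f"%(s["opening"],s["grip_force"]),"F",np.round(s["wrist_force"],1),"q6 %.0f"%s["qpos"][5]);return s
def necks(n,base,save=None):
    """neck-top centres of drums whose underside is at height base"""
    c=vision.read_camera(n);P=cloud(c)
    if save: cv2.imwrite(f"pics/{save}.png",c["color"]);np.savez(f"/tmp/{save}.npz",**c)
    for m,s,ce in blobs(abs(P[...,2]-base-.068)<.006,20):
        (x,y),r=cv2.minEnclosingCircle(P[m][:,:2].astype(np.float32))
        print(n,ce.round(),"mec",round(x,4),round(y,4),round(r,4),"mean",P[m].mean(0).round(4))
    return c
E
python3 - <<'E'
from h import *
print(S(-.015,.035),S(-.015,-.06),S(-.015,-.155),S(-.005,.145))
command_gripper(.06)
go(S(-.015,.035),.25); st()
necks("wrist",.045,"w1")
E
```

```text
[0.51110893 0.22216635] [0.50126118 0.12767814] [0.49141343 0.03318993] [0.53245771 0.33053715]
t 2.0 [0.5107 0.2229 0.25  ] open 0.0598 grip 0.0 F [0.4 0.2 0. ] q6 29
wrist [252. 186.] mec 0.5113 0.2249 0.0162 mean [0.5108 0.2248 0.1127]
wrist [357. 195.] mec 0.532 0.319 0.0032 mean [0.5297 0.3189 0.1076]
wrist [386. 197.] mec 0.5349 0.3456 0.0049 mean [0.5343 0.3456 0.1074]
```

View pics/w1.png

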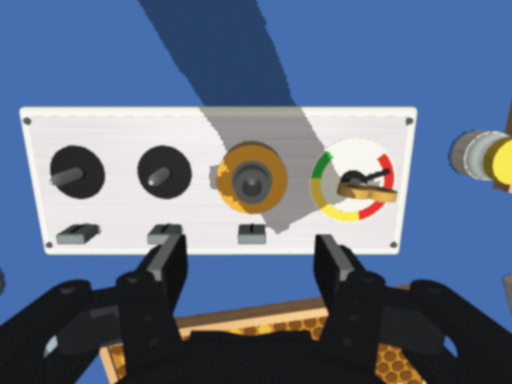

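The wrist view shows the amber drum on spindle 2 at (252,182), bare spindles at (165,172) and (77,172), and the key and dial at (355,180). The wrist and top cameras agree on y, and the side camera sits about 3 mm low, so I'll use top and wrist.

```bash
sed -i 's/C=np.array(\[.5224,.1858\])/C=np.array([.5222,.1873])/' h.py
cat >> h.py <<'E'
def pick(xy,base,a=YAW,up=.19):
    line(xy,base+.09,rate=.2); f=line(xy,base+.051,rate=.08,until_force=12)
    if f: print("touched early")
    command_gripper(.02,45); st(); p=get_state()["tcp_pos"]
    ctrl.servo_line([p[0],p[1],up],rate=.12); return st()
E
python3 - <<'E'
from h import *
s=S(-.015,.035)
go(s,.17);pick(s,.045)
necks("wrist",.19-.051,"w2")
T=[.4735,-.336]
go(T,.19); st(); line(T,.09,rate=.15); f=line(T,.004+.049,rate=.05,until_force=5);print(f);st()
command_gripper(.06); st(); line(T,.16,rate=.2)
necks("wrist",.004,"w3")
go([.511,-.163],.26); necks("wrist",0,"w4")
necks("top",0,"t4")
E
```

```text
t 3.8 [0.5116 0.224  0.097 ] open 0.0324 grip 44.8 F [-0.1  0.8  3.8] q6 30
t 4.7 [0.5109 0.2237 0.1889] open 0.0326 grip 44.7 F [-0.3 -0.4 -1.4] q6 30
wrist [251. 267.] mec 0.5042 0.225 0.03 mean [0.5085 0.2246 0.2052]
t 6.8 [ 0.4741 -0.335   0.19  ] open 0.0324 grip 44.7 F [ 0.6  0.9 -1.5] q6 -29
True
t 8.2 [ 0.4729 -0.3354  0.0559] open 0.0327 grip 45.3 F [-0.4 -0.3  4.9] q6 -29
t 8.6 [ 0.4721 -0.335   0.0549] open 0.0601 grip 0.0 F [-1.1 -0.5  0.4] q6 -29
wrist [492.  80.] mec 0.4052 -0.1609 0.0166 mean [ 0.4049 -0.1633  0.0679]
wrist [250. 201.] mec 0.4723 -0.3348 0.0161 mean [ 0.4718 -0.3348  0.0716]
wrist [477. 226.] mec 0.5111 -0.1639 0.0168 mean [ 0.5108 -0.1646  0.0679]
wrist [454. 351.] mec 0.6238 -0.1744 0.0054 mean [ 0.6231 -0.1755  0.0678]
wrist [242.  68.] mec 0.4051 -0.1602 0.0161 mean [ 0.405  -0.1601  0.0678]
wrist [438. 136.] mec 0.4913 0.0347 0.006 mean [0.4905 0.0314 0.0681]
wrist [ 81. 156.] mec 0.4726 -0.3348 0.0166 mean [ 0.4723 -0.3333  0.0705]
wrist [249. 176.] mec 0.5114 -0.1639 0.0161 mean [ 0.5111 -0.1639  0.0678]
wrist [427. 195.] mec 0.5543 0.0278 0.015
[... 559 characters left out ...]
01 -0.471 0.0173 mean [ 0.6392 -0.4705  0.0673]
top [317. 168.] mec 0.6244 -0.1614 0.0161 mean [ 0.6249 -0.1621  0.0675]
top [457. 181.] mec 0.6011 -0.6093 0.0258 mean [ 0.5955 -0.601   0.0678]
top [108. 195.] mec 0.5218 0.4918 0.0251 mean [0.5223 0.4901 0.069 ]
top [501. 194.] mec 0.5545 -0.7355 0.0332 mean [ 0.5553 -0.7365  0.0683]
top [316. 202.] mec 0.5134 -0.1588 0.0139 mean [ 0.5156 -0.1557  0.0679]
top [500. 277.] mec 0.2987 -0.7287 0.0316 mean [ 0.2993 -0.7127  0.0682]
top [462. 303.] mec 0.2194 -0.6045 0.0305 mean [ 0.2211 -0.5924  0.0682]
top [480. 303.] mec 0.2228 -0.6427 0.0223 mean [ 0.2219 -0.6475  0.0676]
top [426. 357.] mec 0.0632 -0.4823 0.0368 mean [ 0.063  -0.4801  0.0676]
```

```bash
cd pics; python3 -c "
import cv2,numpy as np
a=[cv2.resize(cv2.imread(f+'.png'),(400,300)) for f in ('w2','w3','w4','t4')]
cv2.imwrite('m1.png',np.vstack([np.hstack(a[:2]),np.hstack(a[2:])]))"
```

```text
(no output)
```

View pics/m1.png

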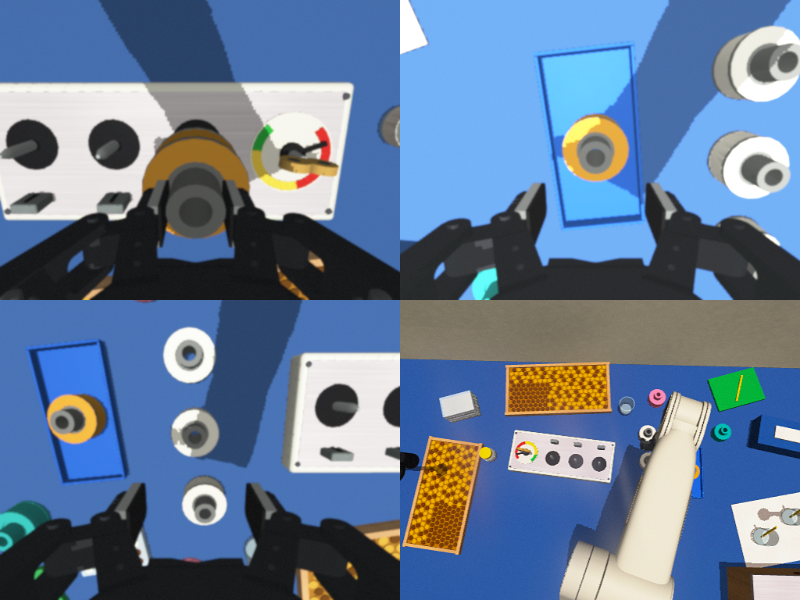

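The wrist view shows the spent drum standing upright in the tray at (595,150) in the mosaic. The three fresh drums are unmoved at (188,353), (195,432) and (205,500). Next I'll mount the first one.

```bash
cat >> h.py <<'E'
def find(n,base,near,tol=.09):
    c=vision.read_camera(n);P=cloud(c);best=None
    for m,s,ce in blobs(abs(P[...,2]-base-.068)<.006,20):
        (x,y),r=cv2.minEnclosingCircle(P[m][:,:2].astype(np.float32));d=np.hypot(x-near[0],y-near[1])
        if .0145<r<.0185 and d<tol and (best is None or d<best[0]): best=(d,np.array([x,y]))
    print("found",n,best); return best and best[1]
def fetch(near):
    go([near[0]-.03,near[1]],.24); xy=find("wrist",0,near)
    if xy is None: return False
    line(xy,.16,rate=.25); xy2=find("wrist",0,xy,.02); xy=xy if xy2 is None else xy2
    return pick(xy,0)["opening"]>.028
def mount(s):
    go(s,.20); z0=.051
    if st()["opening"]<.028: print("LOST"); return
    line(s,.045+z0+.052,rate=.15); f=line(s,.045+z0-.001,rate=.06,until_force=10); print("force",f); q=st()
    command_gripper(.06); line(s,.20,rate=.2); st()
    return find("wrist",.045,s,.03)
E
python3 - <<'E'
from h import *
if fetch([.4045,-.161]): print(mount(S(-.015,-.155)),S(-.015,-.155)); necks("wrist",.045,"w5")
E
```

```text
found wrist (np.float64(0.0008594534438118228), array([ 0.40485725, -0.16021831]))
found wrist (np.float64(0.00011861103879645126), array([ 0.40496534, -0.16016948]))
t 13.0 [ 0.4056 -0.1604  0.0518] open 0.0323 grip 44.6 F [-1.3  0.3  5.3] q6 -16
t 14.3 [ 0.405  -0.1602  0.1892] open 0.0327 grip 44.7 F [ 0.6  0.6 -1. ] q6 -16
t 15.1 [0.4906 0.034  0.1994] open 0.0322 grip 44.8 F [ 0.5  0.6 -2. ] q6 10
force True
t 16.4 [0.4901 0.0347 0.0969] open 0.0324 grip 45.4 F [-0.8 -0.5  5.4] q6 10
t 17.5 [0.4907 0.0347 0.1992] open 0.0598 grip 0.0 F [-0.6  0.6  0.5] q6 10
found wrist (np.float64(0.002012132817274157), array([0.48929736, 0.03530424]))
[0.48929736 0.03530424] [0.49121343 0.03468993]
wrist [251. 202.] mec 0.4895 0.0354 0.0162 mean [0.4887 0.0354 0.1127]
```

View pics/w5.png

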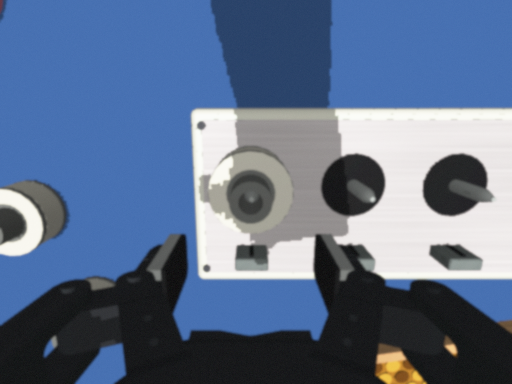

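The fresh drum sits fully down on spindle 0 at (251,195), with its neck top at 0.1127 m against the expected 0.113. I'll do the other two.

Run:
```python
from h import *
if fetch([.511,-.164]):
    if mount(S(-.015,-.06)) is not None and fetch([.6252,-.1615]): mount(S(-.015,.035))
s=S(-.015,-.06); go(s-.03*X,.26); necks("wrist",.045,"w6")
```

```text
found wrist (np.float64(0.04284218087046746), array([ 0.50573182, -0.20651704]))
found wrist (np.float64(0.0007437946031694263), array([ 0.50570017, -0.20726016]))
t 20.5 [ 0.5064 -0.2076  0.0519] open 0.0319 grip 44.8 F [-0.1  0.2  4.9] q6 -16
t 21.9 [ 0.5058 -0.2073  0.189 ] open 0.0315 grip 44.6 F [-0.1  0.9 -0.7] q6 -16
t 23.1 [0.5013 0.1283 0.1999] open 0.0318 grip 44.6 F [ 0.6  0.5 -0.2] q6 20
force True
t 24.4 [0.5001 0.1288 0.0968] open 0.0317 grip 44.5 F [-0.2 -0.8  3.7] q6 20
t 25.5 [0.5005 0.129  0.1991] open 0.0600 grip 0.0 F [ 1.  -0.4 -0.8] q6 20
found wrist (np.float64(0.0019191278818097128), array([0.49921125, 0.12968886]))
found wrist (np.float64(0.0008229679328189002), array([ 0.62591493, -0.16109239]))
found wrist (np.float64(0.000244495818975992), array([ 0.62589407, -0.16133599]))
t 28.8 [ 0.6266 -0.1616  0.052 ] open 0.0323 grip 44.8 F [-0.6 -0.5  3.2] q6 -9
t 30.1 [ 0.626  -0.1614  0.1888] open 0.0326 grip 44.8 F [-0.7 -0.  -0.5] q6 -9
t 31.6 [0.5116 0.2228 0.2   ] open 0.0320 grip 44.8 F [ 0.3 -0.9 -2.6] q6 30
force True
t 32.9 [0.5098 0.2233 0.097 ] open 0.0326 grip 45.4 F [-0.3 -0.4  4.9] q6 30
t 33.9 [0.5104 0.2235 0.1991] open 0.0599 grip 0.0 F [-0.  -0.3 -0.2] q6 30
found wrist (np.float64(0.001611986489244098), array([0.50929719, 0.22363792]))
wrist [150. 213.] mec 0.4892 0.0353 0.0164 mean [0.4887 0.0361 0.1124]
wrist [251. 213.] mec 0.4993 0.1299 0.0164 mean [0.4985 0.1298 0.1125]
wrist [351. 213.] mec 0.5091 0.2234 0.0165 mean [0.5084 0.2235 0.1125]
```

View pics/w6.png

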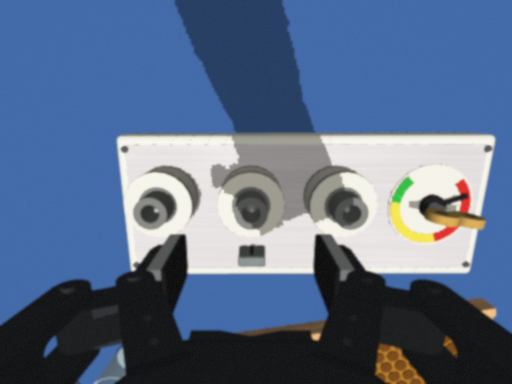

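All three fresh drums are seated, with necks at 0.1125 m, including the one that got knocked aside. The key is at (455,215), with its pointer at the start of the red. I'll measure the bow next.

```bash
cat >> h.py <<'E'
K=S(-.005,.145)
def keyangle(save=None):
    c=vision.read_camera("wrist");P=cloud(c)
    if save: cv2.imwrite(f"pics/{save}.png",c["color"])
    m=(P[...,2]>.100)&(P[...,2]<.112)&(np.hypot(P[...,0]-K[0],P[...,1]-K[1])<.04)
    p=P[m][:,:2];(x,y),wh,a=cv2.minAreaRect(p.astype(np.float32));w=np.linalg.svd(p-p.mean(0),full_matrices=False)[2][0]
    a=np.degrees(np.arctan2(w[1],w[0]))%180
    print("key c",round(x,4),round(y,4),np.round(wh,4),"bow dir deg",round(a,1),len(p)); return np.array([x,y]),a
E
python3 - <<'E'
from h import *
go(K-.02*X,.24); print(K,get_state()["qpos"].round(1) if hasattr(get_state()["qpos"],"round") else get_state()["qpos"]); keyangle("w7")
for a in (-150,-120,-90,-60,-30,0,30,60,90,120,150):
    q=kin.ik([K[0],K[1],.08],R(np.radians(a))); print(a,None if q is None else np.round(q,0))
E
```

```text
[0.53225771 0.33203715] [33.1 26.9 19.2 82.4 -0.  39. ]
key c 0.5324 0.3333 [0.0513 0.0096] bow dir deg 78.2 620
-150 [  32.   34.    7.   63.    0. -178.]
-120 [ 32.  34.   7.  63.   0. 152.]
-90 [ 32.  34.   7.  63.   0. 122.]
-60 [32. 34.  7. 63.  0. 92.]
-30 [32. 34.  7. 63.  0. 62.]
0 [32. 34.  7. 63.  0. 32.]
30 [32. 34.  7. 63.  0.  2.]
60 [ 32.  34.   7.  63.   0. -28.]
90 [ 32.  34.   7.  63.   0. -58.]
120 [ 32.  34.   7.  63.   0. -88.]
150 [  32.   34.    7.   63.    0. -118.]
```

View pics/w7.png

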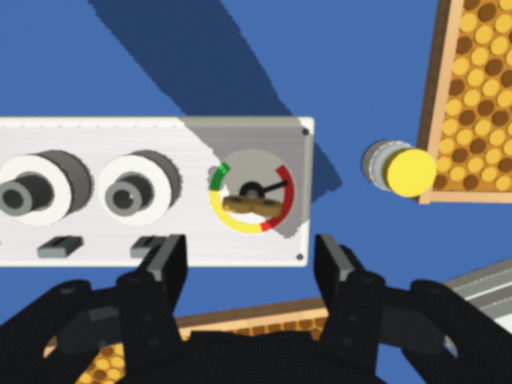

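```bash
cat >> h.py <<'E'
KC=np.array([.5323,.3328])
def pointer():
    """clock angles (deg clockwise from world +x, seen from above) of red/yellow, yellow/green edges and pointer"""
    c=vision.read_camera("wrist");hsv=cv2.cvtColor(c["color"],cv2.COLOR_BGR2HSV).astype(int);P=cloud(c)
    v,u=np.indices(hsv.shape[:2]);g=ray(c,np.c_[u.ravel(),v.ravel()],.047).reshape(*u.shape,3)
    d=g[...,:2]-KC;r=np.hypot(d[...,0],d[...,1]);th=np.degrees(np.arctan2(-d[...,1],d[...,0]))%360
    low=(P[...,2]<.058); H,Sa,V=hsv[...,0],hsv[...,1],hsv[...,2]
    o={}
    for n,m in dict(red=((H<8)|(H>172))&(Sa>150)&(V>80),yel=(H>22)&(H<33)&(Sa>150),grn=(H>45)&(H<75)&(Sa>120)).items():
        a=np.sort(th[m&low&(r<.06)&(r>.03)])
        if len(a)>5:
            gaps=np.diff(np.r_[a,a[0]+360]);i=gaps.argmax();o[n]=(round(a[(i+1)%len(a)],1),round(a[i],1),len(a))
    m=(V<60)&low&(r>.016)&(r<.033); z=np.exp(1j*np.radians(th[m]))
    o["ptr"]=(round(np.degrees(np.angle(z.mean()))%360,1),round(abs(z.mean()),3),int(m.sum()));print(o);return o
def wind(deg,a):
    """grip bow (tool yaw a deg), wind clockwise deg, let go, lift"""
    go(KC,.17,np.radians(a));line(KC,.081,rate=.1,until_force=12);command_gripper(.0,90);st()
    q=np.array(get_state()["qpos"],float);n=int(np.ceil(deg/45));F=[]
    for i in range(n):
        q[5]+=deg/n;ctrl.move_j(q);s=get_state();F.append((round(float(np.linalg.norm(s["wrist_force"])),1),round(float(s["moment"][2]),3)))
    print(F);st();command_gripper(.06);line(KC,.17,rate=.2)
E
python3 - <<'E'
from h import *
pointer()
c,a=keyangle()
wind(45,a)
go(K-.02*X,.24);keyangle();pointer()
E
```

```text
{'red': (np.float64(232.9), np.float64(349.4), 534), 'yel': (np.float64(351.8), np.float64(100.9), 473), 'grn': (np.float64(102.5), np.float64(144.8), 223), 'ptr': (np.float64(259.3), np.float64(0.999), 58)}
key c 0.5324 0.3332 [0.0513 0.0097] bow dir deg 77.9 617
t 38.5 [0.5327 0.3329 0.0816] open 0.0078 grip 88.2 F [ 0.3 -1.   2.7] q6 -46
[(1.6, -0.136)]
t 39.2 [0.5329 0.3327 0.0816] open 0.0079 grip 88.2 F [ 0.6 -0.8  1.2] q6 -1
key c 0.5325 0.3333 [0.0515 0.0094] bow dir deg 33.0 585
{'red': (np.float64(232.6), np.float64(330.6), 474), 'yel': (np.float64(352.4), np.float64(101.6), 466), 'grn': (np.float64(102.4), np.float64(144.7), 226), 'ptr': (np.float64(281.8), np.float64(0.999), 57)}
```

Run:
```python
from h import *
a=33
for i in range(2):
    wind(165,a)
    go(K-.02*X,.24);c,a=keyangle();pointer()
```

```text
t 43.4 [0.5327 0.3326 0.0816] open 0.0078 grip 88.3 F [-0.1 -1.3  4.3] q6 -1
[(2.5, -0.083), (2.7, -0.087), (3.7, -0.025), (5.1, -0.01)]
t 46.3 [0.5325 0.3325 0.0816] open 0.0078 grip 88.6 F [-1.  -2.6  4.2] q6 164
key c 0.5323 0.3332 [0.0523 0.0094] bow dir deg 48.3 610
{'red': (np.float64(232.8), np.float64(349.5), 476), 'yel': (np.float64(351.9), np.float64(100.8), 453), 'grn': (np.float64(102.8), np.float64(144.4), 227), 'ptr': (np.float64(0.7), np.float64(1.0), 4)}
t 51.9 [0.5328 0.3327 0.0816] open 0.0074 grip 88.2 F [ 0.8 -1.6  3.3] q6 -16
[(1.6, -0.083), (3.6, -0.026), (4.0, -0.038), (6.3, -0.054)]
t 54.8 [0.5325 0.3324 0.0816] open 0.0077 grip 88.6 F [-1.4 -4.5  4.2] q6 149
key c 0.5324 0.3332 [0.0517 0.0096] bow dir deg 63.4 612
{'red': (np.float64(232.5), np.float64(349.6), 517), 'yel': (np.float64(351.5), np.float64(100.6), 464), 'grn': (np.float64(102.3), np.float64(144.4), 232), 'ptr': (np.float64(nan), np.float64(nan), 0)}h.py:74: RuntimeWarning: Mean of empty slice.
  o["ptr"]=(round(np.degrees(np.angle(z.mean()))%360,1),round(abs(z.mean()),3),int(m.sum()));print(o);return o
  ret = ret.dtype.type(ret / rcount)
```

```bash
python3 - <<'E'
from h import *
wind(70,63.4)
go(K-.02*X,.24);keyangle("w8");pointer();ctrl.move_j([68.755,13.785,.286,76.501,0,90]);necks("side",.045,"s9");necks("top",.045,"t9");st()
E
python3 -c "
import cv2,numpy as np
w=cv2.imread('pics/w8.png')[100:260,130:370];a=cv2.resize(w,(450,300));b=cv2.resize(cv2.imread('pics/t9.png')[100:290],(800,297));c=cv2.resize(cv2.imread('pics/s9.png')[120:310,130:410],(350,300))
cv2.imwrite('pics/m2.png',np.vstack([np.hstack([a,c]),b]))"
```

```text
t 60.4 [0.5328 0.3328 0.0817] open 0.0078 grip 88.2 F [ 0.6 -0.8  3.3] q6 -31
[(1.8, -0.031), (2.3, -0.046)]
t 61.7 [0.5329 0.3325 0.0817] open 0.0074 grip 88.3 F [ 0.9 -1.9  1. ] q6 38
key c 0.5323 0.3333 [0.009  0.0515] bow dir deg 172.8 526
{'red': (np.float64(232.8), np.float64(349.8), 587), 'yel': (np.float64(352.6), np.float64(101.6), 402), 'grn': (np.float64(102.9), np.float64(144.9), 221), 'ptr': (np.float64(116.4), np.float64(0.999), 56)}
side [108.  41.] mec 1.1582 2.0804 0.1079 mean [1.168  2.0937 0.1126]
side [339. 102.] mec 1.2614 0.7351 1.2886 mean [1.2586 0.2742 0.1131]
side [117.  67.] mec 0.8699 1.4454 0.0331 mean [0.8711 1.4469 0.1138]
side [94. 73.] mec 0.7259 1.4465 0.0521 mean [0.7238 1.4484 0.1132]
side [71. 79.] mec 0.5898 1.4466 0.0578 mean [0.5909 1.4478 0.1133]
side [17. 93.] mec 0.3142 1.4488 0.0861 mean [0.3103 1.4478 0.1125]
side [203. 160.] mec 0.5111 0.2203 0.0183 mean [0.5083 0.2195 0.1116]
side [220. 171.] mec 0.4985 0.1278 0.0182 mean [0.4994 0.1245 0.1126]
side [237. 183.] mec 0.4895 0.0321 0.0167 mean [0.4891 0.0311 0.1124]
side [101. 293.] mec -0.0017 -0.012 0.06 mean [-0.0114 -0.0489  0.1131]
side [400. 382.] mec 0.2483 -0.614 0.0041 mean [ 0.247  -0.6138  0.1147]
top [192. 199.] mec 0.5094 0.2228 0.0163 mean [0.5088 0.2228 0.1122]
top [223. 203.] mec 0.4989 0.1292 0.0161 mean [0.4986 0.1288 0.1125]
top [254. 207.] mec 0.489 0.0341 0.0163 mean [0.4889 0.0346 0.1132]
top [433. 370.] mec 0.035 -0.4796 0.0336 mean [ 0.0367 -0.4801  0.1131]
t 64.8 [0.1822 0.4659 0.2391] open 0.0599 grip 0.0 F [ 0.3  0.3 -0.4] q6 90
```

View pics/m2.png

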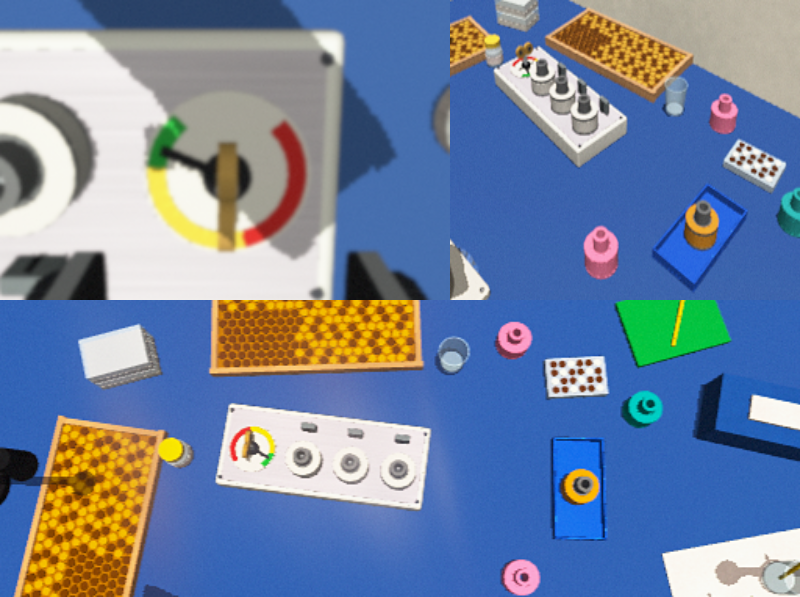

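The pointer is inside the green at (170,153) in the mosaic. The three white drums are seated, the amber drum stands in the tray at (580,487), and the beaker, well plate and jar are where they were.

```bash
python3 -c "
from workcell import hand_in
print(hand_in())"
```

```text
the job is handed in; nothing more can be done
None
```

The job is handed in (no score came back): the one spent drum stands in the tray, all three fresh drums are fully down on their own spindles, and the key is wound so the pointer stands in the green.

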